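# Stow two pepper mills heavy end down

### The job

The two wooden mills on the board look the same at both ends, but the steel grinding works make one end of each heavy. Lift each mill at mid-length to feel which end is the heavy one, then lay it in a trough of the sloping stand, one mill to a trough, heavy end down and resting on the foot stop: the troughs hold only the lower end, so a mill put in the other way tips out. Don't drop a mill or let one tip out, and leave the spice jar on the board and the honey jar standing where they are.

Things in the scene. Friction and masses are not known exactly. Their poses are not given: they have to be found in the camera images.
- mill_1: Mill lying on the board: octagonal dark wood stick with the same steel cap at both ends and a pale band at mid-length; 180 mm long, 40 mm across flats all along. Origin at its centre, x along its length, a flat underneath. 0.42 to 0.6 kg, balance point 37 to 50 mm from mid-length towards the heavy end; which end varies, is not visible and has nothing to do with the sign of x.
- mill_2: The other mill, alike in all but its hidden heavy end; either mill may go in either trough. Held level at mid-length a mill twists the gripper by 0.17 to 0.28 N m, heavy end downwards. Its centre is 20 mm above the board it lies on.
- stand: Fixed stand: wooden foot 150 x 178 x 16 mm (x, y, z) on 12 mm rubber feet, two steel troughs 92 mm apart rising at 30 degrees towards its +x (away from the robot). Origin under its middle at stove level, z up. Trough floor only 76 mm long, so the rest of a mill sticks out; foot stop 18 mm high; cheeks 18 mm high, 54 mm apart, along the lowest 56 mm. A mill may not slide down to the stop by itself.
- trough_1 (a point): Where the centre of a mill lies when fully home in the trough on the stand's +y side: 90 mm up the slope from the foot stop, 20 mm off the trough floor, 100 mm above the stove top. Its x points up the slope along the mill (30 degrees above level), y across the trough, z square out of its floor. Fingers have free room on both sides of this point.
- trough_2 (a point): The same point for the trough on the stand's -y side.
- board: Bamboo cutting board lying across a burner, fixed, its top 27 mm above the stove top; 215 mm (x) by 355 mm (y), 13 mm thick; origin at the centre of its underside. The mills lie on it, one in either half along its y.
- spice_on_board: Spice jar with green cap, 46 mm across, 106 mm high, standing loose on the bamboo board between the mills near the board's far edge; origin at the centre of its foot. Leave it alone.
- honey: Honey jar, 71 mm across, 110 mm high, standing loose on the stove behind the work; origin at the centre of its foot. Leave it alone.

How it is judged:
At the end, for the whole second after the job is handed in: Each mill lies in its own trough, released and at rest: its centre within 15 mm of the home point along the slope and across it and within 10 mm square to the floor, its length within 0.12 rad of the slope. (Only a mill with its heavy end down stays so.) ((((x of mill_1 in the frame of trough_1 between -0.015 and 0.015 m and y of mill_1 in the frame of trough_1 between -0.015 and 0.015 m and z of mill_1 in the frame of trough_1 between -0.01 and 0.01 m and angle between the x axis of mill_1 and the x axis of trough_1, either way round below 0.12 rad) and (x of mill_2 in the frame of trough_2 between -0.015 and 0.015 m and y of mill_2 in the frame of trough_2 between -0.015 and 0.015 m and z of mill_2 in the frame of trough_2 between -0.01 and 0.01 m and angle between the x axis of mill_2 and the x axis of trough_2, either way round below 0.12 rad)) or ((x of mill_1 in the frame of trough_2 between -0.015 and 0.015 m and y of mill_1 in the frame of trough_2 between -0.015 and 0.015 m and z of mill_1 in the frame of trough_2 between -0.01 and 0.01 m and angle between the x axis of mill_1 and the x axis of trough_2, either way round below 0.12 rad) and (x of mill_2 in the frame of trough_1 between -0.015 and 0.015 m and y of mill_2 in the frame of trough_1 between -0.015 and 0.015 m and z of mill_2 in the frame of trough_1 between -0.01 and 0.01 m and angle between the x axis of mill_2 and the x axis of trough_1, either way round below 0.12 rad))) and linear speed of each of mill_1, mill_2 below 0.02 m/s and contact force between each of mill_1, mill_2 and the fingers below 0.05 N); the robot touches nothing.
It fails at once if the spice jar on the board is pushed more than 30 mm or tipped over (distance of spice_on_board from where it was at the start of the episode above 0.03 m or angle between spice_on_board's own z axis and vertical above 0.35 rad).
It fails at once if the honey jar is pushed more than 30 mm or tipped over (distance of honey from where it was at the start of the episode above 0.03 m or angle between honey's own z axis and vertical above 0.35 rad).
It fails at once if a mill is dropped (faster than 0.7 m/s with no finger on it) ((linear speed of mill_1 above 0.7 m/s and contact force between mill_1 and the fingers below 0.05 N) or (linear speed of mill_2 above 0.7 m/s and contact force between mill_2 and the fingers below 0.05 N)).
It fails at once if a mill that was let go at the stand tips out of it or falls beside it (its centre lower than 80 mm above the stove top, within 130 mm of the stand's middle) ((horizontal distance between mill_1 and stand below 0.13 m and height (world z) of mill_1 below 0.08 m and contact force between mill_1 and the fingers below 0.05 N) or (horizontal distance between mill_2 and stand below 0.13 m and height (world z) of mill_2 below 0.08 m and contact force between mill_2 and the fingers below 0.05 N)).
It also fails if it takes over 64 s, if anything falls off the work surface, if the arm or the gripper's body presses on something with over 40 N, if the wrist force passes 120 N, or if a joint passes its speed limit or range.

### The arm

A 7-joint arm with a two-finger parallel gripper is mounted at the origin on a cart in front of the work surface, level with it; the furniture and walls round the work are solid. World frame = base frame: x ahead of the robot, y to its left, z up, the work surface at z = 0. Lengths are in m, angles in rad, forces in N, time in s.
With the tool pointing down it reaches from about 0.425 to 0.825 m from the base axis. Payload 3.6 kg.
Tool frame: the origin (TCP) lies on the mounting face of the last link; the fingertips stand tips_ahead ahead of it and the grasp point (between the pads) lies 167 mm ahead of it (tips_ahead is the distance from the TCP to the fingertips, in m); z points along the fingers, y is the line along which they close (so a half turn about z gives the same grasp; the last joint's range is limited). The gripper opens to 93 mm and grips with 3 to 60 N. Pads are 15 mm wide; open, the fingers measure 128 mm over their backs; the gripper's body (75 mm by 188 mm) begins 65 mm behind the grasp point.
Start: joints at [-1.161, 0.615, -0.013, 1.423, 0.008, 1.103, -0.04], TCP at [0.275, 0.589, 0.405] pointing down, gripper open.
Joint ranges: [-3.12, 3.12], [-0.3, 2.06], [-1.34, 1.32], [0.26, 2.42], [-1.36, 4.5], [0.01, 1.98], [-2.84, 2.84]. Speed limits (rad/s): [2.79, 2.79, 3.14, 3.14, 3.14, 3.14, 3.14].

### API

Orientations are given as a rotation vector (axis times angle).
In Python, from plant import move_to, movel, movej, gripper_to, hold, ik, get_state, capture, get_calibration, Unreachable, sign_off, tips_ahead gives the robot as it stands. The module is installed in compiled form; this text tells all that it offers. Calls block until the motion is done:
- move_to(position, orientation): joint-space move of the TCP to a pose.
- movel(position, frame=None, feed=0.15, force_limit=None): straight line of the TCP; frame=None keeps the orientation; feed is the mean speed in m/s. With force_limit (N) it stops when the force on the tool has changed by that much, and returns True; else False.
- movej(angles): joint-space move.
- gripper_to(opening, grasp_force=None): finger opening in m; grasp_force is the grip in N (None keeps the last); returns when the fingers have stopped.
- hold(seconds).
- ik(position, orientation): joint angles nearest the present ones, or None.
- get_state(): the state.
- capture(name): name is "scene" or "top" or "wrist"; returns the picture (480x640x3 uint8, red, green, blue); there is no depth.
- get_calibration(name): a dict with "vfov" (degrees; the focal length in pixels is half the picture's height over the tangent of half this angle, whatever the lens; pixels are square), "cx", "cy" (the principal point, pixels), "world_from_camera" (4x4, takes a point from camera to world coordinates); the wrist camera has in their place "T_tool_cam" (4x4, takes a point from camera to tool coordinates, whose origin is the TCP and whose axes are the flange's). Camera axes: x right, y up, looking along -z (the intrinsics and any distortion apply to the point x, -y, -z); pixel columns grow to the right and rows downward; lengths in m; the calibration is good to about 2 mm. A picture is of the moment at which its call begins: read the wrist's pose just before it. get_calibration takes no time and is no camera call.
A pose or a line that the arm cannot do raises Unreachable and nothing moves.
- sign_off(): hands the job in; it is judged then, once.
The state is a dict: "time_s": time; "joint_positions": joint angles; "joint_vel": joint speeds; "tau": joint torques, N m; "tcp_pos": TCP position; "tcp_rot": TCP orientation; "wrist_force": force on the tool from outside, world axes, zero at the start; "ft_torque": the same for the moment, N m; "finger_gap": finger opening in m; "grasp_force": force on a finger pad.
Only numpy, scipy, OpenCV 4.12 (cv2) and the standard library are available. Lean on these libraries where they do the work, as an engineer would, in place of code of your own. Each camera call takes 0.05 s, during which the arm holds its last target. There are 200 camera calls.

## Working session

There is one attempt and no reset: what is moved stays moved. The work goes in short steps, each a Python script; the robot and the scene stay as the last script left them, time stands still between calls to the robot, and variables do not carry over. Pictures are saved under pics/ and viewed, at most 12 in all, crops included, and the job is handed in when it is done.

```bash
mkdir -p pics
python3 - <<'E'
from plant import *
import cv2,numpy as np
np.set_printoptions(precision=4,suppress=True)
for n in ("top","scene"):
    cv2.imwrite(f"pics/{n}.png",capture(n)[:,:,::-1]); print(n,get_calibration(n))
print(get_calibration("wrist")); s=get_state(); print(s); print(tips_ahead if not callable(tips_ahead) else tips_ahead())
E
```

```text
top {'vfov': 48.80107264634828, 'cx': 317.77669093030715, 'cy': 236.81833237122493, 'world_from_camera': array([[ 0.0274,  0.993 , -0.1145,  0.5193],
       [-0.9983,  0.0331,  0.0485, -0.005 ],
       [ 0.052 ,  0.113 ,  0.9922,  1.0493],
       [ 0.    ,  0.    ,  0.    ,  1.    ]])}
scene {'vfov': 51.35433450837014, 'cx': 319.76254650525726, 'cy': 232.82258100326956, 'world_from_camera': array([[ 0.7197,  0.5106, -0.4705,  0.2309],
       [-0.6943,  0.5269, -0.4902, -0.4683],
       [-0.0024,  0.6794,  0.7337,  0.7549],
       [ 0.    ,  0.    ,  0.    ,  1.    ]])}
{'vfov': 60.791847274493485, 'cx': 326.98168254416754, 'cy': 238.21438279846646, 'T_tool_cam': array([[ 0.    ,  0.9693,  0.2457,  0.0676],
       [ 1.    ,  0.0001, -0.0005,  0.0004],
       [-0.0006,  0.2457, -0.9693,  0.0198],
       [ 0.    ,  0.    ,  0.    ,  1.    ]])}
{'time_s': 0.1, 'joint_positions': array([-1.1605,  0.6158, -0.0126,  1.4247,  0.0081,  1.1034, -0.0404]), 'joint_vel': array([ 0.0002, -0.0019,  0.0009, -0.0028, -0.0006,  0.0002,  0.0004]), 'tau': array([  0.0014, -46.0041,   0.21  , -16.6244,  -0.0612,   0.0169,
         0.0001]), 'tcp_pos': array([0.2748, 0.5887, 0.4037]), 'tcp_rot': array([-0.6804, -3.0665,  0.0035]), 'wrist_force': array([-0.1067, -0.2084,  0.003 ]), 'ft_torque': array([ 0.0034, -0.0765, -0.027 ]), 'grasp_force': 0.0, 'finger_gap': 0.09314510819410737}
0.1861
```

View pics/top.png

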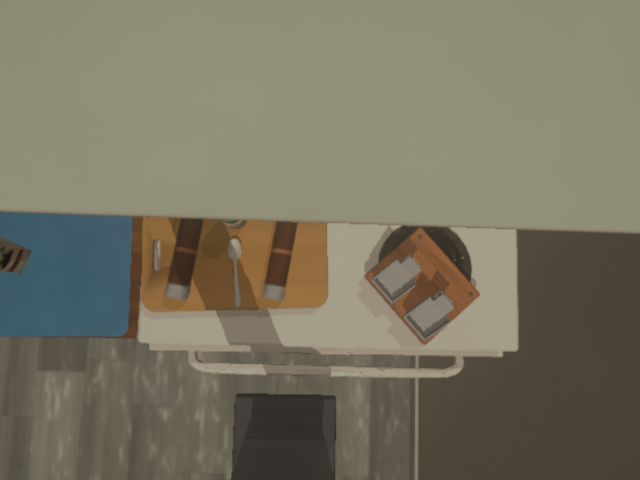

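View pics/scene.png

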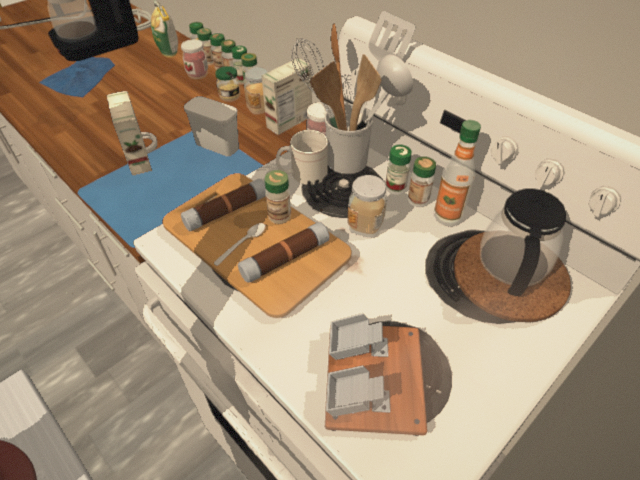

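Top view: left mill runs from (178,292) upward past the hood edge at about (190,218), with its band at (187,250). Right mill runs from (274,292) to (287,222), with its band at (283,249). The stand foot's corners are (365,278), (420,229), (478,293) and (424,343), so it is yawed. Scene view: mill bands at (224,203) and (287,250), a spoon between them, and the honey jar at (366,205).

```bash
cat > h.py <<'E'
from plant import *
import cv2,numpy as np
from scipy.spatial.transform import Rotation as R
np.set_printoptions(precision=4,suppress=True)
def cam(n,T=None):
    c=get_calibration(n); f=240/np.tan(np.radians(c["vfov"]/2))
    if n!="wrist": T=c["world_from_camera"]
    else:
        s=get_state() if T is None else T
        A=np.eye(4);A[:3,:3]=R.from_rotvec(s["tcp_rot"]).as_matrix();A[:3,3]=s["tcp_pos"];T=A@c["T_tool_cam"]
    return f,c["cx"],c["cy"],T
def pix2w(C,px,z):
    f,cx,cy,T=C; out=[]
    for u,v in px:
        d=T[:3,:3]@np.array([(u-cx)/f,-(v-cy)/f,-1]); out.append(T[:3,3]+d*(z-T[2,3])/d[2])
    return np.array(out)
def w2pix(C,P):
    f,cx,cy,T=C; p=(np.atleast_2d(P)-T[:3,3])@T[:3,:3]
    return np.c_[cx+f*p[:,0]/-p[:,2],cy-f*p[:,1]/-p[:,2]]
def down(yaw):   # tool z down; tool x (fingers' flat dir) at world yaw; closes along perpendicular
    c,s=np.cos(yaw),np.sin(yaw)
    return R.from_matrix(np.array([[c,s,0],[s,-c,0],[0,0,-1]]))
E
python3 - <<'E'
from h import *
C=cam("top");S=cam("scene")
print("stand top",pix2w(C,[(365,278),(420,229),(478,293),(424,343)],.028))
print("stand scene",pix2w(S,[(326,428),(425,433),(425,328)],.028))
print("mill ends top",pix2w(C,[(178,292),(274,292)],.047),"bands",pix2w(C,[(187,250),(283,249)],.06))
print("mills scene",pix2w(S,[(190,218),(258,188),(247,268),(323,234)],.047),"bands",pix2w(S,[(224,203),(287,250)],.06))
print("jar",pix2w(S,[(277,220)],.027),"honey",pix2w(S,[(365,228)],0))
for x,y in [(.5,.2),(.5,.03),(.45,-.2),(.5,-.2)]:
  for yaw in (0,np.pi): print(x,y,yaw,ik([x,y,.4],down(yaw).as_rotvec()))
E
```

```text
stand top [[ 0.56   -0.1487  0.028 ]
 [ 0.6594 -0.256   0.028 ]
 [ 0.5372 -0.3711  0.028 ]
 [ 0.4387 -0.2649  0.028 ]]
stand scene [[ 0.4344 -0.2679  0.028 ]
 [ 0.5323 -0.3726  0.028 ]
 [ 0.6725 -0.2635  0.028 ]]
mill ends top [[0.523  0.2035 0.047 ]
 [0.5279 0.0254 0.047 ]] bands [[0.6008 0.1887 0.06  ]
 [0.6084 0.0112 0.06  ]]
mills scene [[ 0.5273  0.2132  0.047 ]
 [ 0.6807  0.188   0.047 ]
 [ 0.5295  0.034   0.047 ]
 [ 0.6871 -0.0019  0.047 ]] bands [[0.5949 0.1887 0.06  ]
 [0.6033 0.0069 0.06  ]]
jar [[0.6598 0.1043 0.027 ]] honey [[ 0.7919 -0.0195  0.    ]]
0.5 0.2 0 [-0.8786  0.5251  0.7096  1.7691 -0.3996  0.9965 -1.5847]
0.5 0.2 3.141592653589793 [-0.3796  0.447  -0.061   1.7538  0.0326  0.9417  1.117 ]
0.5 0.03 0 [-0.6069  0.472   0.7448  1.8678 -0.3881  0.9517 -1.2572]
0.5 0.03 3.141592653589793 [-0.1285  0.3902  0.0349  1.8541 -0.017   0.8976  1.4852]
0.45 -0.2 0 [-0.3745  0.6683  1.2572  1.8947 -0.7118  1.1251 -0.4103]
0.45 -0.2 3.141592653589793 [ 0.137   0.3909  0.3315  1.8818 -0.1597  0.8945  2.1164]
0.5 -0.2 0 [-0.2988  0.6559  1.0806  1.7738 -0.6428  1.114  -0.5725]
0.5 -0.2 3.141592653589793 [ 0.1675  0.4547  0.2553  1.7606 -0.1374  0.9436  2.0496]
```

Run:
```python
from h import *
import pickle
st={}
for n,p,yaw in [("board",[.53,.1,.42],np.pi),("stand",[.50,-.21,.42],np.radians(133))]:
    move_to(p,down(yaw).as_rotvec()); hold(.3)
    s=get_state(); im=capture("wrist"); cv2.imwrite(f"pics/w_{n}.png",im[:,:,::-1]); st[n]=s
    print(n,s["time_s"],s["tcp_pos"],s["joint_positions"],s["wrist_force"],s["ft_torque"])
pickle.dump(st,open("st.pkl","wb"))
```

```text
board 2.3917 [0.53   0.1005 0.42  ] [-0.2396  0.4266  0.0173  1.7248 -0.0087  0.9904  1.3525] [0.9456 0.0014 0.2434] [ 0.0452  0.0067 -0.0119]
stand 3.9333 [ 0.5004 -0.2091  0.42  ] [ 0.1686  0.4407  0.2771  1.7225 -0.1398  0.9977  1.2491] [ 0.4851  0.1277 -0.6669] [-0.0615 -0.009   0.04  ]
```

View pics/w_board.png

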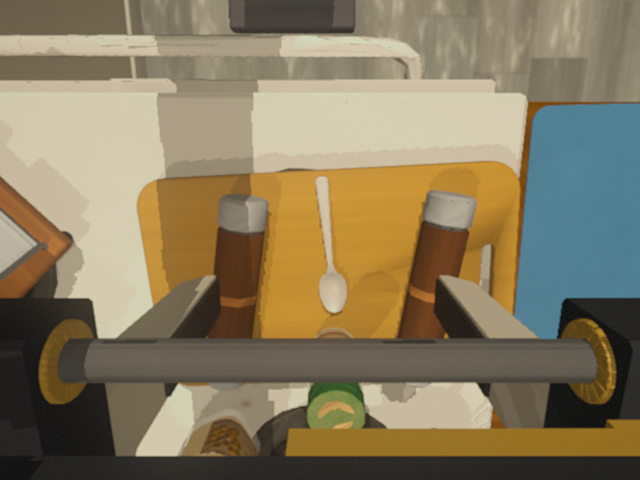

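View pics/w_stand.png

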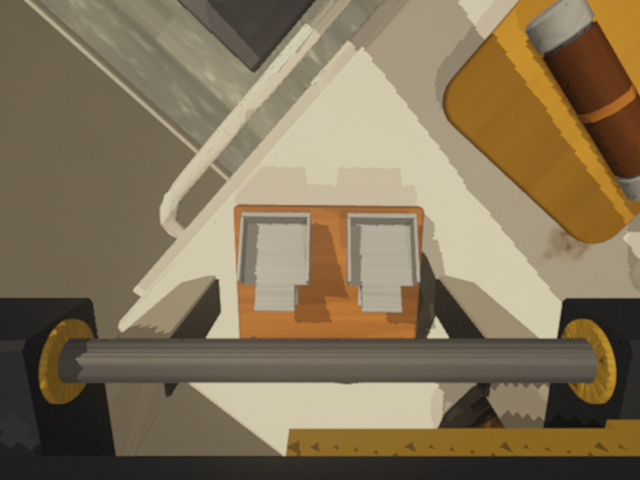

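Board picture (up is towards the robot): mill A's band is at (423,296) with its cap border at (446,225). Mill B's band is at (238,302) with its border at (242,232). Spoon and green-capped jar sit between them. Stand picture: near foot corners at (236,206) and (424,207), stop/cheek boxes at columns 239–310 and 348–417, top row about 213.

```bash
cat > fit.py <<'E'
from h import *
import pickle
st=pickle.load(open("st.pkl","rb"))
B=cam("wrist",st["board"]);S=cam("wrist",st["stand"])
E
python3 - <<'E'
from fit import *
for nm,b,c in [("A",(423,296),(446,225)),("B",(238,302),(242,232))]:
    p=pix2w(B,[b,c],.062); d=p[0]-p[1]; print(nm,p[0],np.degrees(np.arctan2(d[1],d[0])),np.linalg.norm(d))
f=pix2w(S,[(236,206),(424,207)],.028); print("stand near corners",f)
d=f[0]-f[1]; L=np.linalg.norm(d); yaw=np.arctan2(d[1],d[0])+np.pi/2; print(L,np.degrees(yaw))
ux=np.array([np.cos(yaw),np.sin(yaw),0]); print("centre",f.mean(0)+.075*ux)
# overlay guesses
c=f.mean(0)+.075*ux
if ux[0]<0: print("flip")
im=cv2.imread("pics/w_stand.png")
Rz=R.from_euler('z',yaw).as_matrix(); c[2]=0
def dr(pts,col):
    q=w2pix(S,np.array(pts)@Rz.T+c); cv2.polylines(im,[np.round(q).astype(int)],True,col,1)
dr([(-.075,-.089,.028),(.075,-.089,.028),(.075,.089,.028),(-.075,.089,.028)],(255,0,0))
# slope frame: home point unknown x offset h
ca,sa=np.cos(np.pi/6),.5
for h in (0.0,):
  for y in (.046,-.046):
    o=np.array([h,y,.1]); X=np.array([ca,0,sa]); Z=np.array([-sa,0,ca])
    P=lambda a,b,g:o+a*X+np.array([0,b,0])+g*Z
    dr([P(-.09,-.027,-.02),P(-.014,-.027,-.02),P(-.014,.027,-.02),P(-.09,.027,-.02)],(0,255,0))
    dr([P(-.09,-.027,-.002),P(-.034,-.027,-.002),P(-.034,.027,-.002),P(-.09,.027,-.002)],(0,0,255))
cv2.imwrite("pics/ov.png",cv2.resize(im[170:360,200:460],None,fx=3,fy=3))
E
```

```text
A [0.6005 0.1861 0.062 ] -13.736590654229852 0.06614150843743656
B [0.6063 0.0223 0.062 ] -6.033489123390552 0.0641790339280009
stand near corners [[ 0.4371 -0.2627  0.028 ]
 [ 0.564  -0.1451  0.028 ]]
0.1729982856605761 -47.20134764117097
centre [ 0.5515 -0.2589  0.028 ]
```

View pics/ov.png

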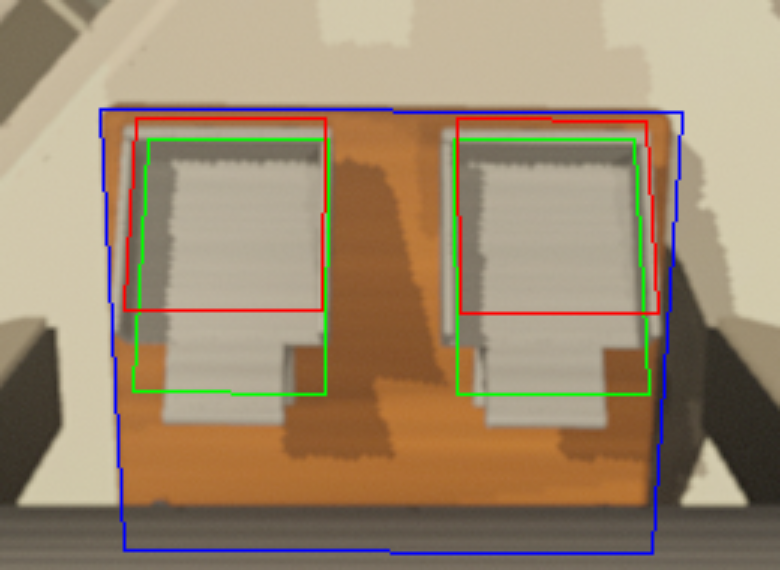

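```bash
cat > geo.py <<'E'
from h import *
yawS=np.radians(-47.2); Rs=R.from_euler('z',yawS)
cen=np.array([.5515,-.2589,0])+Rs.apply([.007,-.0017,0])
def home(i): return cen+Rs.apply([0,.046 if i==1 else -.046,.1])
# trough frame x up slope, y across, z out
Rt=Rs*R.from_euler('y',-np.pi/6)
MILL={"A":(np.array([.6005,.1861]),np.radians(-13.7)),"B":(np.array([.6063,.0223]),np.radians(-6.0))}
def tool(Rm,sx,lean=0):
    """Rm: mill-style frame (x along, z up/out). tool z=-z, tool x = sx*x ; lean: tool top leans by angle toward -x of Rm"""
    Rm=Rm*R.from_euler('y',-lean)
    return Rm*R.from_matrix(np.array([[sx,0,0],[0,-sx,0],[0,0,-1]]))
def tcp(g,Rtool): return np.asarray(g)-.167*Rtool.apply([0,0,1])
E
python3 - <<'E'
from fit import *
from geo import *
T=cam("top")
print("jar cap",pix2w(B,[(336,403)],.133),pix2w(T,[(232,219)],.133),"honey",pix2w(B,[(225,440)],.11))
for i in (1,2):
  print(home(i))
  for sx in (1,-1):
    for lean in (-25,-15,0,15,25):
      t=tool(Rt,sx,np.radians(lean)); q=ik(tcp(home(i),t),t.as_rotvec()); print("trough",i,sx,lean,q)
for m,(p,y) in MILL.items():
  for sx in (1,-1):
    for lean in (0,15,25):
      t=tool(R.from_euler('z',y),sx,np.radians(lean)); print(m,sx,lean,ik(tcp([*p,.05],t),t.as_rotvec()))
E
```

```text
jar cap [[0.6573 0.1079 0.133 ]] [[0.6512 0.1002 0.133 ]] honey [[0.7096 0.016  0.11  ]]
[ 0.5888 -0.2339  0.1   ]
trough 1 1 -25 [-0.2506  1.003   1.1304  1.71   -1.0433  1.0448 -1.1794]
trough 1 1 -15 [-0.3266  0.9705  1.129   1.8491 -1.1748  0.8182 -1.0712]
trough 1 1 0 [0.2011 0.6548 0.0082 2.0225 1.4881 0.2896 2.6755]
trough 1 1 15 [0.0256 0.7176 0.1517 2.1842 2.323  0.5379 1.7251]
trough 1 1 25 [-0.0887  0.8093  0.2478  2.2657  2.464   0.7814  1.4635]
trough 1 -1 -25 [ 0.1766  0.7219  0.245   1.6963 -0.1968  0.6692  1.2531]
trough 1 -1 -15 [ 0.0963  0.6864  0.2916  1.8365 -0.1351  0.4135  1.168 ]
trough 1 -1 0 [-0.0983  0.7034  0.4681  2.0312 -0.0483  0.0233  0.9982]
trough 1 -1 15 [ 0.7247  0.9325 -0.9616  2.1625  2.0132  1.2228 -0.791 ]
trough 1 -1 25 [ 0.6759  1.0264 -0.9624  2.2418  2.1823  1.4871 -0.9354]
[ 0.5213 -0.2964  0.1   ]
trough 2 1 -25 [-0.1361  0.9649  1.1306  1.8135 -1.0641  1.0007 -0.9748]
trough 2 1 -15 [-0.2002  0.9303  1.1294  1.9563 -1.2541  0.7952 -0.8124]
trough 2 1 0 [0.3484 0.6178 0.0344 2.1398 2.0029 0.2209 2.2969]
trough 2 1 15 [ 0.4165  0.693  -0.16
[... 548 characters left out ...]
0.8972  0.7916  1.8755 -1.0118  0.5248 -1.2974]
A 1 25 [-0.4592  0.7418 -0.0106  1.9798  1.3094  0.2949  2.7588]
A -1 0 [-0.3728  0.8005  0.0636  1.6643 -0.0727  0.6791  1.0598]
A -1 15 [-0.5574  0.7592  0.2344  1.8658 -0.0158  0.3189  0.9432]
A -1 25 [-0.7185  0.7795  0.3938  1.9877  0.109   0.077   0.7464]
B 1 0 [-0.5049  0.9123  0.768   1.7443 -0.828   0.842  -1.0191]
B 1 15 [-0.4601  0.7936  0.5782  1.9667 -1.0887  0.3988 -0.7542]
B 1 25 [ 0.2593  0.7822 -0.5788  2.0844  1.783   0.4865  2.8263]
B -1 0 [-0.1074  0.7758  0.0572  1.7309 -0.0674  0.6368  1.4537]
B -1 15 [-0.1623  0.7177  0.098   1.9577 -0.0598  0.2122  1.4262]
B -1 25 [ 0.4701  0.929  -0.9608  2.0782  1.7541  0.7954 -0.1919]
```

```bash
cat >> geo.py <<'E'
def feel(m,lean,off,lift=.02,sx=-1):
    p,y=MILL[m]; Rm=R.from_euler('z',y); t=tool(Rm,sx,lean); g=np.array([*p,.05])+Rm.apply([off,0,0])
    gripper_to(.08); move_to(tcp(g+[0,0,.11],t),t.as_rotvec())
    hit=movel(tcp(g,t),feed=.12,force_limit=15); hold(.2); s0=get_state()
    gripper_to(0.0,60); s1=get_state()
    movel(tcp(g+[0,0,lift],t),feed=.06); hold(.4); s=get_state()
    F=s["wrist_force"]-s0["wrist_force"]; M=s["ft_torque"]-s0["ft_torque"]; r=g+[0,0,lift]-s["tcp_pos"]
    print(m,"hit",hit,"gap",s1["finger_gap"],s["finger_gap"],"F",F,"M",M,"M about grasp",M-np.cross(r,F),"t",s["time_s"],"grip",s["grasp_force"])
    return g,t
E
python3 - <<'E'
from geo import *
feel("A",0,-.002)
cv2.imwrite("pics/liftA.png",capture("wrist")[:,:,::-1]); print(get_state()["joint_positions"])
E
```

```text
A hit False gap 0.04057005559460625 0.04015978145337623 F [ 0.1581 -1.2888 -3.419 ] M [0.0127 0.1909 0.02  ] M about grasp [0.2277 0.217  0.0201] t 8.8833 grip 57.73033628138364
[-0.3736  0.7707  0.0619  1.6594 -0.0659  0.7139  1.0524]
```

View pics/liftA.png

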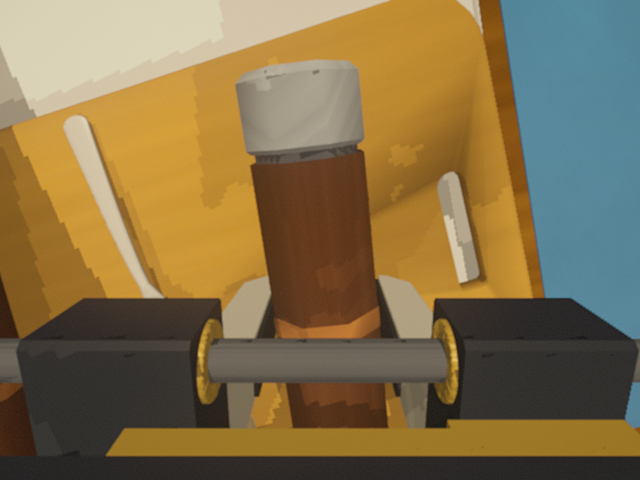

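A is heavy at its far end (My +0.19 N·m). The picture shows it held level with the band between the pads, but its axis is yawed about 6° from my estimate (cap at column 300, centre 327). I'll set it down and regrasp at yaw −8°, leaning towards the light end, then carry it over trough 2.

```bash
cat >> geo.py <<'E'
MILL["A"]=(np.array([.6005,.1861]),np.radians(-8.0))
def regrasp(m,y,lean,off,sx,clear=.05):
    """after feel: set down straight, open, back off, re-grip"""
    s=get_state(); movel(s["tcp_pos"]-[0,0,.02],feed=.06,force_limit=8); gripper_to(.08)
    movel(get_state()["tcp_pos"]+[0,0,clear],feed=.25)
    p,_=MILL[m]; Rm=R.from_euler('z',y); t=tool(Rm,sx,lean); g=np.array([*p,.05])+Rm.apply([off,0,0])
    move_to(tcp(g+[0,0,clear],t),t.as_rotvec()); hit=movel(tcp(g,t),feed=.12,force_limit=15)
    gripper_to(0,60); movel(tcp(g+[0,0,.19],t),feed=.15); hold(.2); s=get_state()
    print("regrasp hit",hit,"gap",s["finger_gap"],s["joint_positions"],s["time_s"])
def place_pose(i,sx,lean,a,n):
    t=tool(Rt,sx,lean); return tcp(home(i)+Rt.apply([a,0,n]),t),t.as_rotvec()
E
python3 - <<'E'
from geo import *
regrasp("A",np.radians(-8),np.radians(15),.008,-1)
P,o=place_pose(2,1,np.radians(-15),.0,.003); print(ik(P,o))
P,o=place_pose(2,1,np.radians(-15),.0,.15); q=ik(P,o);print(q)
move_to(P,o); hold(.3); s=get_state()
print(s["joint_positions"],s["tcp_pos"],P,s["wrist_force"],s["ft_torque"],s["time_s"])
cv2.imwrite("pics/preA.png",np.hstack([cv2.resize(capture("wrist"),(400,300)),cv2.resize(capture("scene")[100:460,200:],(400,327))[:300]])[:,:,::-1])
E
```

```text
regrasp hit False gap 0.03965816090947431 [-0.5053  0.4967  0.1749  1.6875  0.0619  0.7358  1.0294] 13.8333
[-0.2027  0.9232  1.1294  1.9583 -1.2458  0.7928 -0.8176]
[-0.3701  0.5598  1.1372  2.0012 -0.7163  0.7294 -1.2523]
[-0.3704  0.5599  1.1368  2.0011 -0.7163  0.7294 -1.2522] [ 0.4411 -0.2095  0.3912] [ 0.4409 -0.2097  0.3912] [-0.053  -0.2385 -4.8312] [0.3302 0.4261 0.0297] 16.1
```

View pics/preA.png

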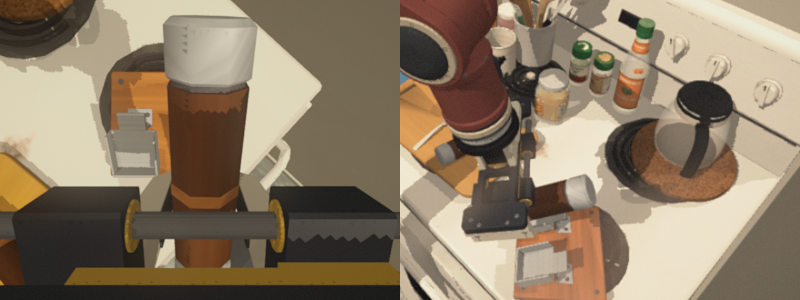

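The picture shows the mill aligned in the grip above trough 2. The tilted tool's moment doesn't match the first reading, so I'll re-read it with the tool vertical before committing.

Run:
```python
from geo import *
g=home(2)+Rt.apply([0,0,.15])
t=tool(Rt,1,np.radians(-30)); print(t.apply([0,0,1]))
move_to(tcp(g,t),t.as_rotvec())
hold(.4)
for k in range(3):
    hold(.15); s=get_state(); r=g-s["tcp_pos"]; M=s["ft_torque"]; F=s["wrist_force"]
    print(F,M,"up-slope lever*F:",Rs.inv().apply(np.cross([0,0,1],M)),s["time_s"],s["finger_gap"])
```

```text
[ 0. -0. -1.]
[ 0.2684 -0.5985 -4.3346] [-0.0348  0.0824 -0.0337] up-slope lever*F: [-0.0305 -0.0841  0.    ] 17.1917 0.03956846528040357
[ 0.6874 -0.1128 -4.9828] [-0.0472  0.0312 -0.0487] up-slope lever*F: [ 0.0134 -0.055   0.    ] 17.3417 0.039554488455567145
[ 0.5186 -0.0121 -4.2687] [-0.0429  0.0392  0.0187] up-slope lever*F: [ 0.0048 -0.0579  0.    ] 17.4917 0.039215707691362255
```

The apparent moment is explained by the gripper's own weight, since the bias flips with yaw. With it removed, the heavy end is down-slope, which agrees with the lift. Placing A.

```bash
cat >> geo.py <<'E'
def place(i,sx,lean,off,slack=.012):
    """grasp is off (m) from mid towards the heavy=low end"""
    a=-off+slack
    P,o=place_pose(i,sx,lean,a,.07); move_to(P,o)
    P,_=place_pose(i,sx,lean,a,.012); h0=movel(P,feed=.12,force_limit=12)
    P,_=place_pose(i,sx,lean,a,-.004); h1=movel(P,feed=.04,force_limit=8)
    loc=lambda:Rt.inv().apply(get_state()["tcp_pos"]+.167*R.from_rotvec(o).apply([0,0,1])-home(i))
    l1=loc(); n=l1[2]
    P,_=place_pose(i,sx,lean,a-.035,n+.001); P=P+Rt.apply([l1[0]-a,0,0])
    h2=movel(P,feed=.04,force_limit=10); l2=loc()
    print("descend",h0,h1,l1,"slide",h2,l2,get_state()["wrist_force"],get_state()["time_s"])
E
python3 - <<'E'
from geo import *
place(2,1,np.radians(-15),.008)
s=get_state(); print(s["finger_gap"])
cv2.imwrite("pics/placeA.png",np.hstack([cv2.resize(capture("wrist"),(400,300)),cv2.resize(capture("scene")[260:460,260:500],(400,333))[:300]])[:,:,::-1])
E
```

```text
descend False True [0.0047 0.0003 0.0034] slide True [-0.0113  0.0003  0.004 ] [-0.9719 -0.1173  2.8992] 19.475
0.039352710411458165
```

View pics/placeA.png

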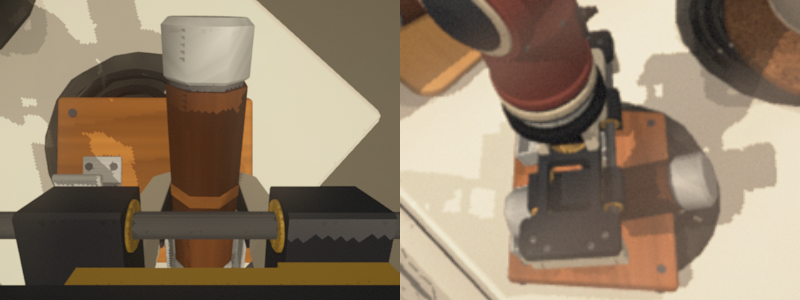

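Floor contact is at n=3.4 mm and the stop is reached at −11 mm (−8 expected), so A is home; the picture shows its lower cap in trough 2. Releasing, then looking at B and at the released mill.

Run:
```python
from geo import *
import pickle
gripper_to(.066); hold(.3)
p=get_state()["tcp_pos"]; movel(p+Rt.apply([0,0,.15]),feed=.25)
gripper_to(.093)
t=tool(R.from_euler('z',np.radians(-11)),-1); move_to([.555,.018,.40],t.as_rotvec()); hold(.2)
s=get_state(); im=capture("wrist"); sc=capture("scene"); pickle.dump(s,open("stB.pkl","wb"))
print(s["time_s"],s["tcp_pos"],s["joint_positions"])
cv2.imwrite("pics/B.png",np.hstack([im[90:480,100:500],cv2.resize(sc[260:460,280:480],(390,390))])[:,:,::-1])
```

```text
23.9667 [0.5549 0.0179 0.3996] [ 0.5059  0.6345 -0.9588  1.6923  0.5692  1.1211  0.7587]
```

View pics/B.png

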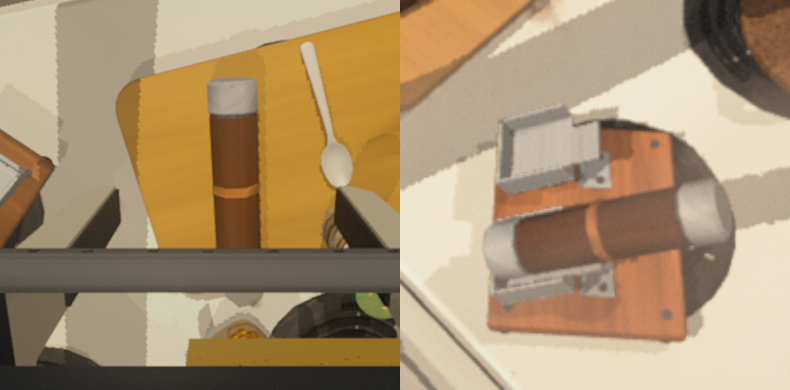

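A lies in trough 2. B's axis in full-image pixels runs from (334,215) to (337,325), with the band at (336,281).

Run:
```python
from geo import *
import pickle
C=cam("wrist",pickle.load(open("stB.pkl","rb")))
a=pix2w(C,[(334.5,215),(337.5,325)],.06); b=pix2w(C,[(336,281)],.067)
d=a[1]-a[0]; yaw=np.arctan2(d[1],d[0]); print(a,np.degrees(yaw),b)
print("jar",pix2w(C,[(478,398)],.133))
y=yaw
for lean in (15,20,22,25):
    for off in (-.01,):
        t=tool(R.from_euler('z',y),-1,np.radians(lean)); g=np.array([b[0,0],b[0,1],.05])+R.from_euler('z',y).apply([off,0,0])
        print(lean,ik(tcp(g,t),t.as_rotvec()),ik(tcp(g+[0,0,.11],t),t.as_rotvec()))
```

```text
[[0.5505 0.0252 0.06  ]
 [0.6446 0.0099 0.06  ]] -9.220968797305883 [[0.6028 0.0163 0.067 ]]
jar [[0.6815 0.0998 0.133 ]]
15 [ 0.2271  0.7582 -0.5086  1.9809  1.1469  0.454   0.2472] [ 0.4019  0.6382 -0.7829  1.8956  0.8961  0.7024  0.5038]
20 [ 0.0546  0.711  -0.2529  2.0564  1.3985  0.2598 -0.049 ] [ 0.3486  0.5934 -0.695   1.9694  1.0151  0.5804  0.3722]
22 [-0.077   0.6993 -0.0623  2.088   1.6844  0.144  -0.366 ] [ 0.3162  0.5749 -0.6457  1.9989  1.0749  0.5292  0.3055]
25 [-0.111   0.7017 -0.0234  2.1289  2.2508  0.1738 -0.9452] [ 0.2503  0.5471 -0.5495  2.0431  1.1856  0.4485  0.1815]
```

```bash
cat >> geo.py <<'E'
MILL["B"]=(np.array([.6028,.0163]),np.radians(-9.2))
E
python3 - <<'E'
from geo import *
feel("B",np.radians(20),-.008); print(get_state()["joint_positions"])
E
```

```text
B hit False gap 0.039605072118739516 0.03930282816909754 F [-1.262   0.6517 -5.1669] M [ 0.1533  0.6764 -0.0516] M about grasp [ 0.0038  0.187  -0.0768] t 27.9917 grip 59.98096531257033
[ 0.2007  0.7086 -0.4756  2.0372  1.347   0.4076  0.0344]
```

B is also heavy at the far end (My 0.68 N·m, against about 0.56 predicted for far and 0.12 for near). The 20° lean is already towards its light end, so I'll carry it directly to above trough 1.

Run:
```python
from geo import *
movel(get_state()["tcp_pos"]+[0,0,.17],feed=.15)
print(get_state()["joint_positions"])
P,o=place_pose(1,1,np.radians(-20),.02,.15); print(ik(P,o)); move_to(P,o); hold(.2)
for n in (.07,.003):
    P,o=place_pose(1,1,np.radians(-20),.02,n); print(ik(P,o))
s=get_state(); print(s["time_s"],s["joint_positions"],s["finger_gap"])
cv2.imwrite("pics/preB.png",np.hstack([cv2.resize(capture("wrist"),(400,300)),cv2.resize(capture("scene")[160:460,200:600],(400,300))])[:,:,::-1])
```

```text
[ 0.4423  0.5062 -0.8217  1.8701  0.7998  0.7321  0.5928]
[-0.4121  0.6756  1.135   1.776  -0.6986  0.967  -1.4398]
[-0.2853  0.7818  1.0163  1.7631 -0.8065  0.8764 -1.3558]
[-0.1927  0.8737  0.9253  1.728  -0.884   0.8121 -1.3016]
31.2417 [-0.4113  0.6756  1.1337  1.7764 -0.6983  0.9669 -1.4397] 0.03972519060303971
```

View pics/preB.png

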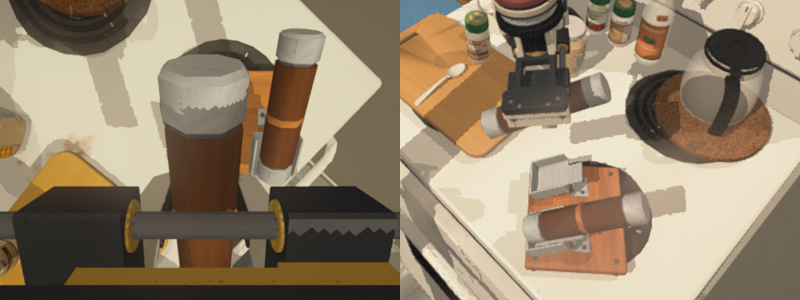

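Both pictures look right: B is aligned in the grip with its light end up-slope, and A is still seated in trough 2. Placing B.

Run:
```python
from geo import *
place(1,1,np.radians(-20),-.008); print(get_state()["finger_gap"],get_state()["joint_positions"])
```

```text
descend False True [0.021  0.0001 0.0031] slide True [ 0.0071 -0.0001  0.0042] [-0.4317 -0.0233  3.5792] 33.2167
0.03946593052661323 [-0.2101  0.8679  0.9231  1.7676 -0.907   0.7736 -1.2822]
```

Run:
```python
from geo import *
gripper_to(.066); hold(.3)
movel(get_state()["tcp_pos"]+Rt.apply([0,0,.16]),feed=.2)
t=tool(R.from_euler('z',np.radians(-11)),-1); move_to([.5,.1,.40],t.as_rotvec()); hold(.3)
print(get_state()["time_s"])
sc=capture("scene"); cv2.imwrite("pics/end.png",cv2.resize(sc[120:480,160:640],(800,600))[:,:,::-1])
```

```text
37.25
```

View pics/end.png

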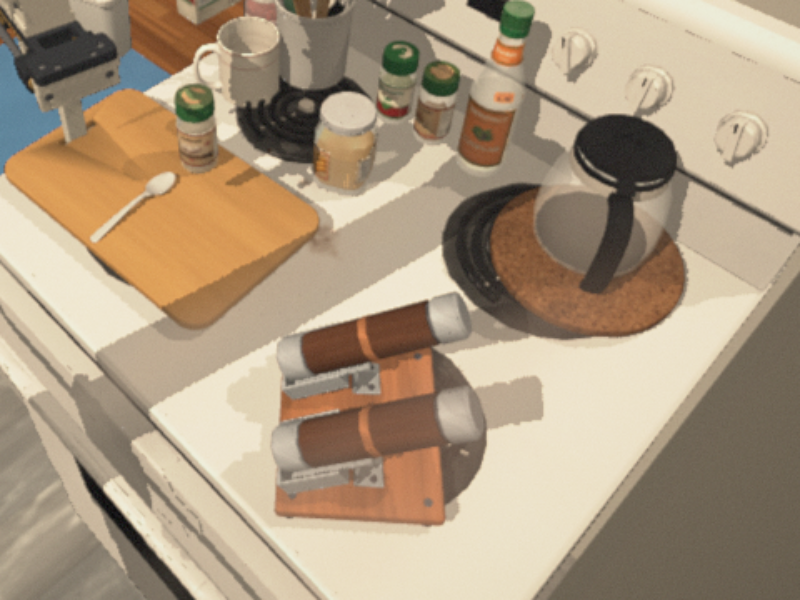

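Both mills lie parallel in their troughs, bands at (368,337) and (366,432). The spice and honey jars are still standing where they were.

```bash
python3 -c "
from plant import *
print(sign_off())"
```

```text
the job is handed in; nothing more can be done
None
```

Both mills are in their own troughs, heavy end down against the foot stop and released, with both jars left standing, and the job was handed in at about 37 s of the 64 s allowed; the sign-off gave no verdict.

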